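# Zero the level probe in its calibration stand

## Robot

A 6-joint arm with a two-finger parallel gripper is mounted at the origin on a cart in front of the work surface, level with it; the furniture and walls round the work are solid. World frame = base frame: x ahead of the robot, y to its left, z up, the work surface at z = 0. Lengths are in m, angles in rad, forces in N, time in s.
With the tool pointing down it reaches from about 0.25 to 0.775 m from the base axis. Payload 4 kg.
Tool frame: the origin (TCP) lies at the very end of the fingers, on their centre line; the grasp point (between the pads) lies 19 mm behind it; z points along the fingers, y is the line along which they close (so a half turn about z gives the same grasp; the last joint's range is limited). The gripper opens to 85 mm and grips with 20 to 120 N. Pads are 22 mm wide; open, the fingers measure 114 mm over their backs; the gripper's body (76 mm by 85 mm) begins 54 mm behind the grasp point. The pads swing forward as they close: fully open they stand 13 mm farther back than shut.
Start: joints at [-1.286, 0.087, 1.371, -0, 1.684, -0.103], TCP at [0.208, -0.509, 0.231] pointing down, gripper open.
Joint ranges: [-3.1, 3.1], [-0.76, 2.03], [0.27, 2.55], [-1.08, 4.22], [0.17, 2.65], [-2.57, 2.57]. Speed limits (rad/s): [2.79, 2.79, 3.14, 3.14, 3.14, 3.14].

## Interface

Orientations are given as [roll, pitch, yaw] about the fixed x, y, z axes, in that order (R = Rz(yaw) Ry(pitch) Rx(roll)).
In Python, from workcell import * gives the robot as it stands.
- The arm moves only by the shell command python3 -m creep 'ROWS'. ROWS is JSON, a list of rows, each a list of 3 entries, a list of its own where there are three numbers: the closure, from 0 (fully open) to 1 (shut), then the shift along the world's x, y, z in units of 100 mm (1.0 is 100 mm), then the turn, a rotation vector about the world's x, y, z in units of 90 degrees (1.0 is 90 degrees). A call has 1 to 12 rows; each row shifts and turns the commanded pose from where the row before left it; what a row does not reach is not made up. A row lasts 1/8 s, in which the tool goes at most 62.5 mm and 10.7 degrees, less where a joint would pass 70% of its speed; a pose out of reach is approached as far as the arm can. A call with a number of a shift or a turn outside -1 to 1 is refused whole. A call with a gripper value outside its range is refused whole. The fingers move at their own pace and stop on an object; the grip force is fixed at half the most. Time passes only in rows, so rows that do not move let the fingers close. It gives the time, the measured TCP pose, the force, the opening and the grip force at its end, in the units of the state.
- read_state(): the state, without advancing time (a new reading comes with each control period).
- grab_frame(name): name is "side" or "top" or "wrist"; returns a dict with "image" (400x640x3 uint8, red, green, blue), "z_map" (400x640 float32, m along the optical axis (not along the pixel's ray), 0 where there is no reading), "mtx" (3x3 intrinsics, pixels), "R" (3x3) and "t" (3): a world point X has camera coordinates R X + t; the wrist camera has in their place "hand_eye" (4x4, takes a point from camera to tool coordinates, whose origin is the TCP and whose axes are the flange's). Camera axes: x right, y down, z forward; pixel columns grow to the right and rows downward; lengths in m; the calibration is good to about 2 mm. The wrist camera is an equidistant fisheye: a pixel r from the principal point sees the ray r / f radians off the axis. A picture is of the moment at which its call begins: read the wrist's pose just before it.
- finish_job(): hands the job in; it is judged then, once.
The state is a dict: "clock": time; "joint_positions": joint angles; "qd": joint speeds; "effort": joint torques, N m; "tool_pos": TCP position; "tcp_rot": TCP orientation; "ft_force": force on the tool from outside, world axes, zero at the start; "torque": the same for the moment, N m; "finger_gap": opening from 0.0 (shut) to 1.0 (fully open); "grasp_force": force on a finger pad.
Only numpy, scipy, OpenCV 4.12 (cv2) and the standard library are available. Lean on these libraries where they do the work, as an engineer would, in place of code of your own. Each camera call takes 0.05 s, during which the arm holds its last target. There are 200 camera calls.

## Task

The level probe has to be held free in the calibration stand for zeroing. Lift the blue canister by its handle off the stand and set it down upright on the bench beside the stand, without dropping it; then take the orange probe out of its rack and lower its rod through the middle of the stand's guide hole, never touching the stand, until the red band on the rod is at the mouth of the hole. Finish while still holding the probe there, upright, centred and still, and leave the other things on the bench where they lie.

Things in the scene. Friction and masses are not known exactly. Their poses are not given: they have to be found in the camera images.
- stand: fixed calibration stand at one end of the work area (left or right, rack at the other): grey round foot 96 mm across, 12 mm thick; aluminium tube; green round flange 88 mm across, top face 100 mm above the bench. A plain vertical bore, 28 mm across, runs down its middle from the top face to the foot (88 mm deep, closed below). Origin: centre of the underside, z up
- bore_mouth (a point): centre of the bore's mouth, in the flange's top face, 100 mm above the bench; z up along the bore
- canister: blue closed canister, white band, aluminium lid; 73 mm across, 62 mm high to the lid, 0.3 to 0.55 kg, standing on the stand's flange over the bore. Fixed arched handle over it, 111 mm high in all. Origin: centre of the underside, z up; handle bar along y. May be set down on free bench within 0.35 m of the stand (between centres); halfway between stand and rack is always free
- canister_grip (a point): middle of the handle's black round grip, a level bar 12 mm thick and 50 mm long along the canister's y axis, 105 mm above the canister's underside, with 37 mm free below the bar down to the lid; take it from above with the fingers closing along the canister's x axis
- rack: probe rack, fixed to the bench: dark base 80 x 80 mm, four posts, grey plate 70 x 70 mm on top whose top face is 105 mm above the bench, with a 15 mm hole in its middle in which the probe hangs by its collar. Four flat screw heads on top are 3 mm high. Origin: centre of the underside; z up
- probe: level probe, 0.12 kg, 164 mm long, hanging upright in the rack: orange square head 28 x 28 mm, 100 to 158 mm above the tip, sides along the body's x and y; black button on top (6 mm); dark collar 36 mm across, 95 to 100 mm above the tip; steel rod 10 mm across. Origin: the rod's lower tip, z up the rod. Lifts straight up; its tip starts 10 mm above the bench
- rod_tip (a point): lower tip of the rod (same point as the probe's origin)
- rod_band (a point): middle of the red band on the rod, 52.5 mm above the tip; the band is 15 mm long (45 to 60 mm above the tip)
- probe_grip (a point): point on the axis inside the orange head, 132 mm above the tip, where the head can be gripped across either pair of parallel sides (28 mm)
- caliper: steel caliper lying on the bench, 76 x 229 x 9 mm; bystander, leave alone
- marker_red: black marker with red ring, 14 x 136 x 15 mm, lying; bystander, leave alone
- nut_driver: nut driver with red handle, 29 x 196 x 29 mm, lying; bystander, leave alone
- box_cutter: grey box cutter, 31 x 156 x 23 mm, lying; bystander, leave alone

How it is judged:
By the outcome, as a careful person would: the job done as asked, in the order asked, and still so for the second after the job is handed in, while the arm keeps its last pose, push and grip.
It also fails if it takes over 58 s, if anything falls off the work surface, if the arm or the gripper's body presses on something with over 40 N, if the wrist force passes 120 N, or if a joint passes its speed limit or range.

## Working session

There is one attempt and no reset: what is moved stays moved. The work goes in short steps, Python scripts to look and compute and a shell command to move; the robot and the scene stay as the last step left them, time stands still between calls to the robot, and variables do not carry over. Pictures are saved under pics/ and viewed, at most 10 in all, crops included, and the job is handed in when it is done.

```bash
mkdir -p pics; python3 - <<'E'
from workcell import *
import cv2,numpy as np
for n in ["top","side"]:
    f=grab_frame(n); cv2.imwrite(f"pics/{n}0.png",f["image"][:,:,::-1]); np.savez(f"{n}0.npz",**f)
    print(n,f["mtx"].round(1).tolist(),(-f["R"].T@f["t"]).round(3),f["R"].round(2).tolist())
print(read_state())
E
```

```text
top [[434.5, 0.0, 313.3], [0.0, 434.5, 201.2], [0.0, 0.0, 1.0]] [ 0.397 -0.33   1.234] [[0.02, -1.0, -0.01], [-0.99, -0.02, -0.11], [0.11, 0.01, -0.99]]
side [[448.1, 0.0, 316.7], [0.0, 448.1, 198.9], [0.0, 0.0, 1.0]] [ 0.247 -1.06   0.797] [[0.92, -0.38, -0.01], [-0.25, -0.59, -0.77], [0.28, 0.71, -0.64]]
{'clock': 0.1, 'joint_positions': array([-1.28612618e+00,  8.79085000e-02,  1.37214124e+00, -1.99987693e-06,
        1.68360018e+00, -1.03080137e-01]), 'qd': array([-0.00161359, -0.00056184, -0.00464451,  0.00100545, -0.00045498,
        0.00034604]), 'effort': array([ 1.73326833e-03, -3.53016472e+01, -3.14217925e+01, -1.87098472e-04,
        7.91666476e-03,  1.03113145e-06]), 'tool_pos': array([ 0.20783457, -0.50872498,  0.23022186]), 'tcp_rot': array([-3.13954610e+00, -2.09710782e-04,  3.87749851e-01]), 'ft_force': array([ 0.01805664,  0.0513814 , -0.57669303]), 'torque': array([-2.13600008e-02,  9.93971254e-05,  1.06368459e-02]), 'grasp_force': 0.0, 'finger_gap': 0.9981040739337361}
```

View pics/top0.png

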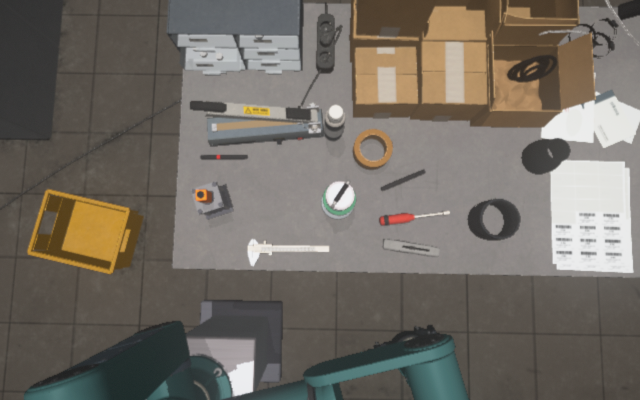

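View pics/side0.png

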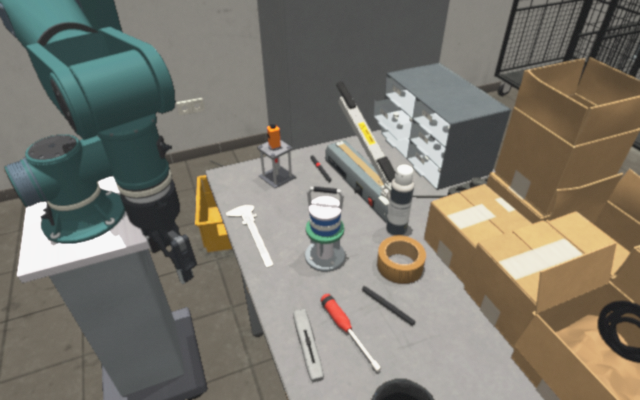

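The top view shows the canister on the stand at about (338,200), with its black grip at (342,193). The rack and orange probe are at about (205,197). Next I measure them.

```bash
cat > h.py <<'E'
import numpy as np, cv2
def ray(f,uv):
    d=np.linalg.inv(f["mtx"])@np.array([uv[0],uv[1],1.]); R=f["R"]; return -R.T@f["t"], R.T@d
def onz(f,uv,z):
    o,d=ray(f,uv); return o+d*(z-o[2])/d[2]
def tri(a,ua,b,ub):
    o1,d1=ray(a,ua);o2,d2=ray(b,ub)
    s=np.linalg.lstsq(np.c_[d1,-d2],o2-o1,rcond=None)[0]
    p,q=o1+s[0]*d1,o2+s[1]*d2; return (p+q)/2,np.linalg.norm(p-q)
def blob(m,roi):
    x0,y0,x1,y1=roi; k=np.zeros(m.shape,np.uint8); k[y0:y1,x0:x1]=m[y0:y1,x0:x1]
    n,l,s,c=cv2.connectedComponentsWithStats(k); i=1+np.argmax(s[1:,4])
    return c[i],s[i,4],cv2.minAreaRect(np.argwhere(l==i)[:,::-1].astype(np.float32)),l==i
E
python3 - <<'E'
from h import *
T=dict(np.load("top0.npz"));S=dict(np.load("side0.npz"))
hsv=lambda f:cv2.cvtColor(f["image"],cv2.COLOR_RGB2HSV).astype(int)
def black(f): return hsv(f)[...,2]<60
def orange(f):
    h=hsv(f); return (h[...,0]<18)&(h[...,1]>180)&(h[...,2]>120)
def green(f):
    h=hsv(f); return (h[...,0]>60)&(h[...,0]<90)&(h[...,1]>100)
bt=blob(black(T),(318,175,360,222)); bs=blob(black(S),(300,180,345,200))
print(bt[:3],bs[:3]); print("grip",tri(T,bt[0],S,bs[0]),onz(T,bt[0],.209))
r=cv2.boxPoints(bt[2]); print([onz(T,p,.209).round(4) for p in r])
ot=blob(orange(T),(190,180,225,215)); os=blob(orange(S),(255,115,290,155))
print(ot[:3],os[:3]); print("probe",tri(T,ot[0],S,os[0]),onz(T,ot[0],.168))
g=blob(green(T),(310,175,365,225)); pts=np.argwhere(g[3])[:,::-1]; print("green",g[:3],[onz(T,p,.1).round(4) for p in (pts.min(0),pts.max(0))])
print("z at grip",T["z_map"][int(bt[0][1]),int(bt[0][0])],"h probe",T["z_map"][190:203,197:212].round(3)[::3,::3])
for n,f,roi in(("a",T,(170,140,370,260)),("b",S,(230,110,360,280))):
    x0,y0,x1,y1=roi; cv2.imwrite(f"pics/{n}1.png",cv2.resize(f["image"][y0:y1,x0:x1,::-1],None,fx=3.5,fy=3.5))
E
```

```text
Traceback (most recent call last):
  File "h.py", line 12, in blob
    n,l,s,c=cv2.connectedComponentsWithStats(k); i=1+np.argmax(s[1:,4])
                                                     ~~~~~~~~~^^^^^^^^^
ValueError: attempt to get argmax of an empty sequence
```

```bash
python3 - <<'E'
from h import *
T=dict(np.load("top0.npz"));S=dict(np.load("side0.npz"))
hsv=lambda f:cv2.cvtColor(f["image"],cv2.COLOR_RGB2HSV).astype(int)
def black(f): return hsv(f)[...,2]<80
def orange(f):
    h=hsv(f); return (h[...,0]<18)&(h[...,1]>180)&(h[...,2]>120)
def green(f):
    h=hsv(f); return (h[...,0]>60)&(h[...,0]<90)&(h[...,1]>100)
for n,f,roi in(("a",T,(170,140,370,260)),("b",S,(230,110,360,280))):
    x0,y0,x1,y1=roi; cv2.imwrite(f"pics/{n}1.png",cv2.resize(f["image"][y0:y1,x0:x1,::-1],None,fx=3.5,fy=3.5))
def t(n,*a):
    try: r=blob(*a); print(n,r[:3]); return r
    except ValueError: print(n,"none")
bt=t("bt",black(T),(318,175,360,222)); bs=t("bs",black(S),(300,180,350,200))
if bt: print(onz(T,bt[0],.209),[onz(T,p,.209).round(4) for p in cv2.boxPoints(bt[2])])
if bt and bs: print("grip",tri(T,bt[0],S,bs[0]))
ot=t("ot",orange(T),(190,180,225,215)); os=t("os",orange(S),(255,115,290,160))
print("probe",tri(T,ot[0],S,os[0]),onz(T,ot[0],.168))
g=t("g",green(T),(310,175,365,225)); pts=np.argwhere(g[3])[:,::-1]; print([onz(T,p,.1).round(4) for p in (pts.min(0),pts.max(0))])
E
```

```text
bt (array([340.82978723, 192.06382979]), np.int32(47), ((340.80767822265625, 192.0384521484375), (2.4961509704589844, 18.027755737304688), 33.690067291259766))
bs (array([324.77333333, 189.94666667]), np.int32(75), ((324.5670471191406, 189.89634704589844), (21.202856063842773, 3.423377752304077), 6.34019136428833))
[ 0.53638265 -0.38503701  0.209     ] [array([ 0.5199, -0.3709,  0.209 ]), array([ 0.5563, -0.3942,  0.209 ]), array([ 0.5531, -0.3992,  0.209 ]), array([ 0.5167, -0.3758,  0.209 ])]
grip (array([ 0.53619759, -0.38502098,  0.20612964]), np.float64(0.0011861058509096685))
ot (array([202.87755102, 195.83673469]), np.int32(49), ((201.0, 195.0), (10.0, 10.0), 90.0))
os (array([273.66850829, 136.51933702]), np.int32(181), ((273.0, 136.5), (21.0, 10.0), 90.0))
probe (array([ 0.53049575, -0.03848208,  0.13935362]), np.float64(0.0012207829385800794)) [ 0.5264301  -0.04597955  0.168     ]
g noneTraceback (most recent call last):
  File "<stdin>", line 19, in <module>
TypeError: 'NoneType' object is not subscriptable
```

View pics/a1.png

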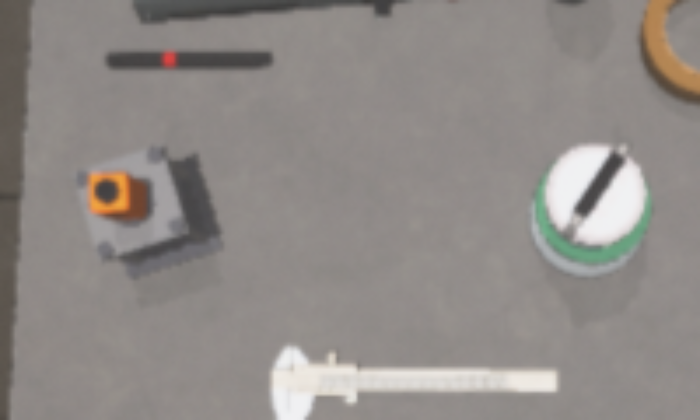

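Triangulation puts the grip at (0.536, −0.385, 0.206), with its bar at −33°. The probe is near (0.528, −0.043). I'll move above the canister first.

```bash
python3 -m creep '[[0,[0.2,0.1,0.35],[0,0,-0.1]],[0,[0.5,0.2,0.25],[0,0,-0.1]],[0,[0.58,0.2,0],[0,0,-0.1]],[0,[0.58,0.2,0],[0,0,-0.1]],[0,[0.58,0.2,0],[0,0,-0.1]],[0,[0.5,0.2,0],[0,0,-0.11]],[0,[0.34,0.14,0],[0,0,0]],[0,[0,0,0],[0,0,0]],[0,[0,0,0],[0,0,0]]]'
python3 - <<'E'
from workcell import *
import cv2,numpy as np
s=read_state(); f=grab_frame("wrist"); print(s["tool_pos"],s["tcp_rot"],s["qd"].round(3),s["clock"],s["ft_force"]); np.savez("w1.npz",**f,pos=s["tool_pos"],rot=s["tcp_rot"])
print(f["mtx"],f["hand_eye"]); cv2.imwrite("pics/w1.png",f["image"][:,:,::-1])
E
```

```text
clock: 1.23
tool_pos: [0.5355, -0.3854, 0.2907]
tcp_rot: [3.141, 0.002, -0.571]
ft_force: [-1.1, 0.2, -0.0]
finger_gap: 1.001
grasp_force: 0.0
[ 0.53545127 -0.38536674  0.29067466] [ 3.14104591e+00  1.50424047e-03 -5.70620462e-01] [-0.021 -0.018  0.003  0.001 -0.001  0.001] 1.225 [-1.1317806   0.19557033 -0.00874261]
[[309.70691629   0.         317.20403023]
 [  0.         309.70691629 207.40678112]
 [  0.           0.           1.        ]] [[ 4.16959137e-04 -9.54880078e-01 -2.96991352e-01  7.66801188e-02]
 [ 9.99999907e-01  3.64185433e-04  2.33022552e-04  2.62650819e-04]
 [-1.14348668e-04 -2.96991421e-01  9.54880141e-01 -1.42535473e-01]
 [ 0.00000000e+00  0.00000000e+00  0.00000000e+00  1.00000000e+00]]
```

View pics/w1.png

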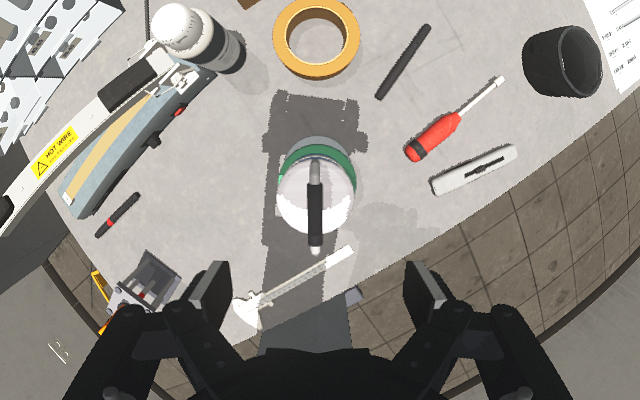

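The wrist view shows the grip at about (316,215), upright in the image, so the yaw is right. I'll refine it with the fisheye model.

```bash
cat >> h.py <<'E'
from scipy.spatial.transform import Rotation as Ro
def wray(f,uv):
    K=f["mtx"]; v=np.array([uv[0]-K[0,2],uv[1]-K[1,2]]); r=np.hypot(*v); th=r/K[0,0]
    d=np.r_[np.sin(th)*v/max(r,1e-9),np.cos(th)]; H=f["hand_eye"]; W=Ro.from_euler("xyz",f["rot"]).as_matrix()
    return f["pos"]+W@H[:3,3], W@H[:3,:3]@d
def wz(f,uv,z):
    o,d=wray(f,uv); return o+d*(z-o[2])/d[2]
E
python3 - <<'E'
from h import *
f=dict(np.load("w1.npz")); h=cv2.cvtColor(f["image"],cv2.COLOR_RGB2HSV).astype(int)
b=blob(h[...,2]<70,(295,170,340,252)); print(b[:3],wz(f,b[0],.206))
p=np.argwhere(b[3])[:,::-1]; a=p[p[:,1]<p[:,1].min()+4].mean(0); c=p[p[:,1]>p[:,1].max()-4].mean(0)
A,C=wz(f,a,.206),wz(f,c,.206); print(A,C,(A+C)/2,np.degrees(np.arctan2(*(C-A)[1::-1])),np.linalg.norm(A-C))
E
```

```text
(array([314.47116564, 213.23435583]), np.int32(815), ((314.0, 214.5), (61.0, 14.0), 90.0)) [ 0.53737709 -0.38452821  0.206     ]
[ 0.55580607 -0.39615658  0.206     ] [ 0.51590748 -0.37085573  0.206     ] [ 0.53585678 -0.38350615  0.206     ] 147.62003699335315 0.047244373780079806
```

```bash
python3 -m creep '[[0,[0.01,0.01,-0.3],[0,0,0]],[0,[0,0,-0.4],[0,0,0]],[0,[0,0,-0.25],[0,0,0]],[0,[0,0,-0.1],[0,0,0]],[0,[0,0,0],[0,0,0]],[1,[0,0,0],[0,0,0]],[1,[0,0,0],[0,0,0]],[1,[0,0,0],[0,0,0]],[1,[0,0,0],[0,0,0]],[1,[0,0,0],[0,0,0]],[1,[0,0,0],[0,0,0]],[1,[0,0,0],[0,0,0]]]'
```

```text
clock: 2.78
tool_pos: [0.5373, -0.3842, 0.1868]
tcp_rot: [-3.142, -0.001, -0.57]
ft_force: [1.6, 1.3, 1.9]
finger_gap: 0.114
grasp_force: 58.4
```

```bash
python3 -m creep '[[1,[0,0,0.05],[0,0,0]],[1,[0,0,0.1],[0,0,0]],[1,[0,0,0.15],[0,0,0]],[1,[0,0,0.15],[0,0,0]],[1,[0,0,0.05],[0,0,0]],[1,[0,0,0],[0,0,0]]]'
```

```text
clock: 3.52
tool_pos: [0.5372, -0.3844, 0.2374]
tcp_rot: [3.141, -0.002, -0.57]
ft_force: [1.1, 1.0, -6.0]
finger_gap: 0.118
grasp_force: 58.3
```

```bash
python3 -m creep '[[1,[0,0.08,0],[0,0,0]],[1,[0,0.16,0],[0,0,0]],[1,[0,0.24,0],[0,0,0]],[1,[0,0.28,0],[0,0,0]],[1,[0,0.28,0],[0,0,0]],[1,[0,0.26,0],[0,0,0]],[1,[0,0.2,0],[0,0,0]],[1,[0,0.12,0],[0,0,0]],[1,[0,0.06,0],[0,0,0]],[1,[0,0,0],[0,0,0]],[1,[0,0,0],[0,0,0]]]'
python3 - <<'E'
from workcell import *
import cv2,numpy as np
f=grab_frame("side"); np.savez("side2.npz",**f); cv2.imwrite("pics/s2.png",f["image"][90:330,180:460,::-1].repeat(2,0).repeat(2,1))
E
```

```text
clock: 4.9
tool_pos: [0.537, -0.2169, 0.2362]
tcp_rot: [3.141, -0.0, -0.571]
ft_force: [-0.2, 0.5, -5.6]
finger_gap: 0.12
grasp_force: 58.5
```

View pics/s2.png

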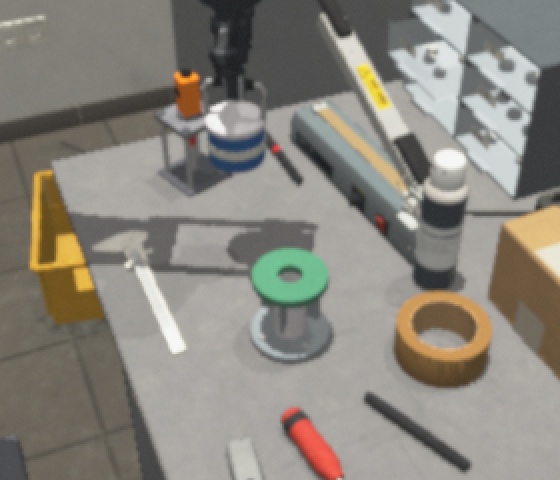

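The canister hangs upright from the gripper, and the bare green flange with its bore is visible at about (290,272) in the crop. I'll lower the canister now.

```bash
python3 -m creep '[[1,[0,0,-0.1],[0,0,0]],[1,[0,0,-0.25],[0,0,0]],[1,[0,0,-0.3],[0,0,0]],[1,[0,0,-0.3],[0,0,0]],[1,[0,0,-0.25],[0,0,0]],[1,[0,0,-0.13],[0,0,0]],[1,[0,0,-0.07],[0,0,0]],[1,[0,0,0],[0,0,0]],[1,[0,0,-0.03],[0,0,0]],[1,[0,0,-0.03],[0,0,0]],[1,[0,0,0],[0,0,0]]]'
```

```text
clock: 6.32
tool_pos: [0.5369, -0.2161, 0.0903]
tcp_rot: [3.142, 0.0, -0.57]
ft_force: [0.1, 0.1, -4.5]
finger_gap: 0.117
grasp_force: 58.4
```

```bash
python3 -m creep '[[1,[0,0,-0.02],[0,0,0]],[1,[0,0,-0.015],[0,0,0]],[1,[0,0,0],[0,0,0]]]'
```

```text
clock: 6.7
tool_pos: [0.5371, -0.2162, 0.0869]
tcp_rot: [-3.142, -0.0, -0.57]
ft_force: [0.3, 1.4, -4.2]
finger_gap: 0.118
grasp_force: 58.6
```

```bash
python3 -m creep '[[1,[0,0,-0.01],[0,0,0]],[1,[0,0,-0.01],[0,0,0]],[1,[0,0,0],[0,0,0]]]'
```

```text
clock: 7.08
tool_pos: [0.5376, -0.2163, 0.0868]
tcp_rot: [-3.141, -0.002, -0.57]
ft_force: [-2.2, 2.5, 4.6]
finger_gap: 0.115
grasp_force: 59.6
```

```bash
python3 -m creep '[[0,[0,0,0],[0,0,0]],[0,[0,0,0],[0,0,0]],[0,[0,0,0],[0,0,0]],[0,[0,0,0],[0,0,0]],[0,[0,0,0.1],[0,0,0]],[0,[0,0,0.3],[0,0,0]],[0,[0,0,0.5],[0,0,0]],[0,[0,0,0.55],[0,0,0]],[0,[0,0,0.5],[0,0,0]],[0,[0,0,0.05],[0,0,0]]]'
```

```text
clock: 8.32
tool_pos: [0.5386, -0.217, 0.2918]
tcp_rot: [-3.141, -0.012, -0.57]
ft_force: [-0.1, 0.8, -0.3]
finger_gap: 0.998
grasp_force: 0.0
```

```bash
python3 -m creep '[[0,[0,0.2,0],[0,0,0.1]],[0,[0,0.4,0],[0,0,0.1]],[0,[0,0.5,0],[0,0,0.1]],[0,[0,0.4,0],[0,0,0.06]],[0,[-0.1,0.2,0],[0,0,0]],[0,[0,0,0],[0,0,0]],[0,[0,0,0],[0,0,0]]]'
python3 - <<'E'
from workcell import *
import cv2,numpy as np
s=read_state(); f=grab_frame("wrist"); print(s["tool_pos"],s["tcp_rot"],s["qd"].round(3)); np.savez("w3.npz",**f,pos=s["tool_pos"],rot=s["tcp_rot"])
cv2.imwrite("pics/w3.png",f["image"][:,:,::-1])
for n in("side","top"):
    np.savez(n+"3.npz",**grab_frame(n))
E
```

```text
clock: 9.2
tool_pos: [0.5268, -0.0471, 0.2846]
tcp_rot: [3.141, 0.0, -0.007]
ft_force: [-0.4, -0.7, -1.0]
finger_gap: 0.997
grasp_force: 0.0
[ 0.52682405 -0.04713816  0.28464436] [ 3.14071267e+00  2.11247014e-04 -6.66751667e-03] [-0.013  0.008 -0.007  0.003  0.002 -0.001]
```

View pics/w3.png

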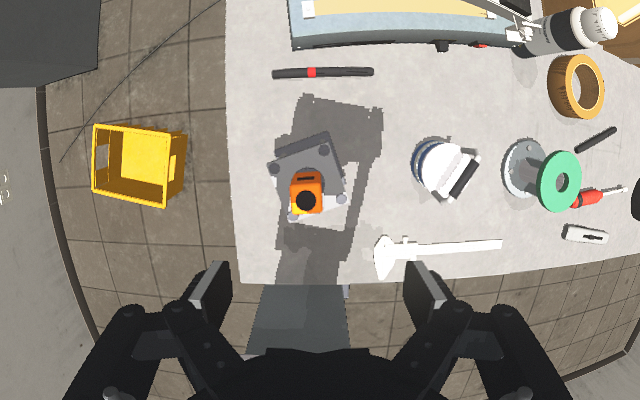

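The wrist view shows the probe button at (305,200) with the head nearly aligned to the image axes. The canister stands upright at (445,170), and the bore is at (562,180). I'll measure the head and the bore.

```bash
python3 - <<'E'
from h import *
f=dict(np.load("w3.npz")); h=cv2.cvtColor(f["image"],cv2.COLOR_RGB2HSV).astype(int)
b=blob(h[...,2]<50,(293,185,318,215)); print("button",b[:2],wz(f,b[0],.174))
o=(h[...,0]<28)&(h[...,1]>170)&(h[...,2]>90); r=blob(o,(280,160,340,225)); print(r[0],r[1],r[2])
x0,y0=280,162; cv2.imwrite("pics/c3.png",cv2.resize(f["image"][y0:y0+64,x0:x0+60,::-1],None,fx=9,fy=9,interpolation=0))
for n in("side","top"):
    F=dict(np.load(n+"3.npz")); H=cv2.cvtColor(F["image"],cv2.COLOR_RGB2HSV).astype(int)
    g=(H[...,0]>60)&(H[...,0]<92)&(H[...,1]>90)
    try: q=blob(g,(295,170,375,260))
    except ValueError: print(n,"none"); continue
    cs,hi=cv2.findContours(q[3].astype(np.uint8),cv2.RETR_CCOMP,cv2.CHAIN_APPROX_NONE)
    for c,k in zip(cs,hi[0]):
        if len(c)>8:
            P=np.array([onz(F,p,.1)[:2] for p in c[:,0]],np.float32); e=cv2.fitEllipse(P*1000); print(n,"hole" if k[3]>=0 else "outer",q[1],cv2.fitEllipse(c)[0],np.round(e[0],1),np.round(e[1],1))
E
```

```text
button (array([304.46, 205.68]), np.int32(50)) [ 0.52606423 -0.03703824  0.174     ]
[306.50248139 190.14764268] 806 ((305.5655517578125, 192.7213134765625), (41.012691497802734, 31.415903091430664), 84.80557250976562)
side outer 727 (324.4526062011719, 228.20677185058594) [ 533.5 -388.1] [81.6 86.1]
side hole 727 (324.6375732421875, 227.8084259033203) [ 533.9 -388.3] [28.5 29.5]
top outer 626 (338.8597717285156, 198.23948669433594) [ 534.9 -385.9] [78.5 79.1]
top hole 626 (338.9042663574219, 198.0319366455078) [ 535.3 -386. ] [34.3 35.5]
```

View pics/c3.png

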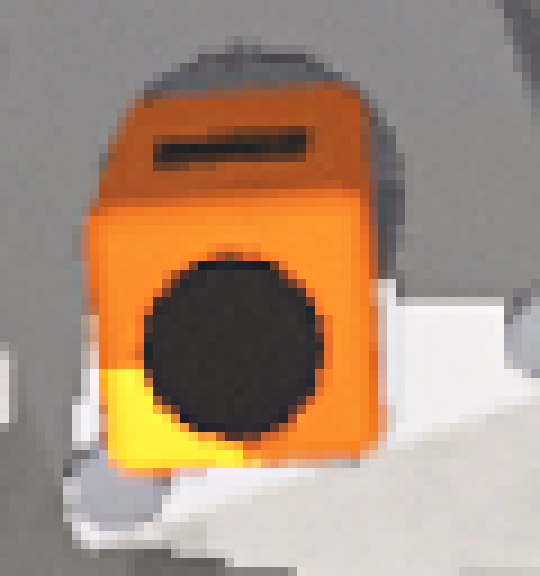

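The crop shows the button centred at (305.5,200.1) and all four corners of the head's top face, turned by only a few degrees.

```bash
python3 - <<'E'
from h import *
f=dict(np.load("w3.npz"))
print("button",wz(f,(305.5,200.1),.174))
c=[wz(f,(280+u/9-.5,162+v/9-.5),.168) for u,v in((95,207),(362,190),(380,460),(108,470))]
print(np.round(c,4),np.mean(c,0))
for i in range(4):
    d=c[(i+1)%4]-c[i]; print(np.degrees(np.arctan2(d[1],d[0])).round(1),np.linalg.norm(d).round(4))
E
```

```text
button [ 0.5310197  -0.03801346  0.174     ]
[[ 0.5434 -0.0247  0.168 ]
 [ 0.5448 -0.0502  0.168 ]
 [ 0.5177 -0.0519  0.168 ]
 [ 0.5169 -0.0252  0.168 ]] [ 0.5307031  -0.03799039  0.168     ]
-86.8 0.0256
-176.5 0.0271
91.8 0.0267
1.0 0.0265
```

```bash
python3 -m creep '[[0,[0.04,0.09,-0.2],[0,0,0.03]],[0,[0,0,-0.45],[0,0,0]],[0,[0,0,-0.45],[0,0,0]],[0,[0,0,-0.3],[0,0,0]],[0,[0,0,-0.15],[0,0,0]],[0,[0,0,-0.05],[0,0,0]],[0,[0,0,0],[0,0,0]]]'
```

```text
clock: 10.22
tool_pos: [0.5317, -0.0375, 0.1259]
tcp_rot: [3.141, -0.002, 0.042]
ft_force: [-0.8, -0.4, 0.7]
finger_gap: 1.0
grasp_force: 0.0
```

```bash
python3 -m creep '[[1,[0,0,-0.03],[0,0,0]],[1,[0,0,0],[0,0,0]],[1,[0,0,0],[0,0,0]],[1,[0,0,0],[0,0,0]],[1,[0,0,0],[0,0,0]],[1,[0,0,0],[0,0,0]]]'
```

```text
clock: 10.98
tool_pos: [0.5314, -0.0372, 0.1225]
tcp_rot: [3.141, -0.001, 0.042]
ft_force: [-0.1, 0.3, 2.7]
finger_gap: 0.322
grasp_force: 59.1
```

```bash
python3 -m creep '[[1,[0,0,0.05],[0,0,0]],[1,[0,0,0.15],[0,0,0]],[1,[0,0,0.3],[0,0,0]],[1,[0,0,0.35],[0,0,0]],[1,[0,0,0.35],[0,0,0]],[1,[0,0,0.3],[0,0,0]],[1,[0,0,0.15],[0,0,0]],[1,[0,0,0.05],[0,0,0]],[1,[0,0,0],[0,0,0]]]'
```

```text
clock: 12.1
tool_pos: [0.5307, -0.0372, 0.291]
tcp_rot: [-3.141, 0.001, 0.042]
ft_force: [-0.5, 0.7, -0.9]
finger_gap: 0.322
grasp_force: 58.9
```

```bash
python3 -m creep '[[1,[0,-0.1,0],[0,0,0]],[1,[0,-0.25,0],[0,0,0]],[1,[0,-0.4,0],[0,0,0]],[1,[0,-0.45,0],[0,0,0]],[1,[0,-0.45,0],[0,0,0]],[1,[0,-0.45,0],[0,0,0]],[1,[0,-0.45,0],[0,0,0]],[1,[0,-0.4,0],[0,0,0]],[1,[0.03,-0.3,0],[0,0,0]],[1,[0,-0.15,0],[0,0,0]],[1,[0,-0.08,0],[0,0,0]],[1,[0,0,0],[0,0,0]]]'; python3 -m creep '[[1,[0,0,-0.2],[0,0,0]],[1,[0,0,-0.25],[0,0,0]],[1,[0,0,-0.1],[0,0,0]],[1,[0,0,0],[0,0,0]],[1,[0,0,0],[0,0,0]]]'
python3 - <<'E'
from workcell import *
import cv2,numpy as np
s=read_state(); f=grab_frame("wrist"); print(s["tool_pos"],s["tcp_rot"]); np.savez("w4.npz",**f,pos=s["tool_pos"],rot=s["tcp_rot"])
g=grab_frame("side");np.savez("side4.npz",**g)
a=cv2.resize(f["image"][120:330,220:420,::-1],(400,420)); b=cv2.resize(g["image"][120:260,280:413,::-1],(400,420))
cv2.imwrite("pics/m4.png",np.hstack([a,b]))
E
```

```text
clock: 13.6
tool_pos: [0.5339, -0.3849, 0.2916]
tcp_rot: [-3.141, 0.0, 0.042]
ft_force: [-0.4, 0.9, -0.5]
finger_gap: 0.321
grasp_force: 59.0
clock: 14.22
tool_pos: [0.5345, -0.3851, 0.2384]
tcp_rot: [3.14, -0.002, 0.043]
ft_force: [0.5, -0.1, -0.8]
finger_gap: 0.322
grasp_force: 59.0
[ 0.5344775  -0.38513636  0.23844858] [ 3.13989824e+00 -1.78540227e-03  4.27417425e-02]
```

View pics/m4.png

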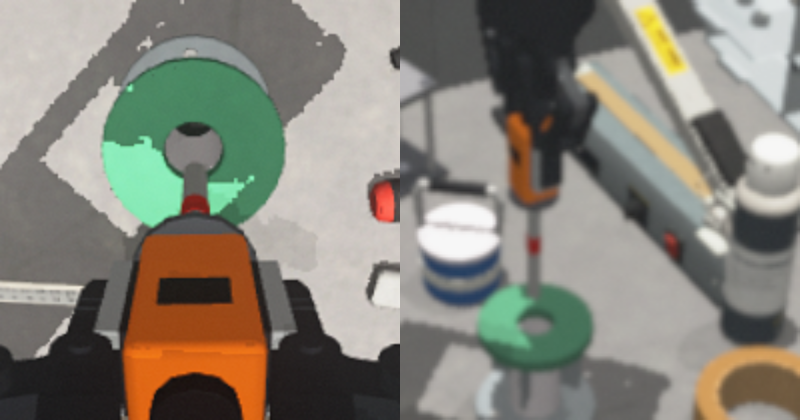

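The left panel (wrist) shows the rod against the flange just short of the bore at crop (194,150). The right panel (side) shows the rod tip just above the hole at about (535,297). I'll compute the offset next.

```bash
cat > m.py <<'E'
from h import *
import sys
def hs(f): return cv2.cvtColor(f["image"],cv2.COLOR_RGB2HSV).astype(int)
def red(h): return ((h[...,0]<8)|(h[...,0]>172))&(h[...,1]>130)&(h[...,2]>60)
def green(h): return (h[...,0]>60)&(h[...,0]<92)&(h[...,1]>80)
def gap(g,y,xc):
    l=xc; r=xc
    while l>xc-25 and not g[y,l]: l-=1
    while r<xc+25 and not g[y,r]: r+=1
    return (l+r)/2,r-l-1
def measure(n):
    f=dict(np.load(f"w{n}.npz")); s=dict(np.load(f"side{n}.npz")); zt=f["pos"][2]-.1125
    h=hs(f); b=blob(red(h),(300,190,335,240)); print("w red",b[0],b[1],b[2]); g=green(h)
    print("w rod rows",[(y,)+gap(g,y,317) for y in range(196,222,3)])
    hh=hs(s); c=blob(red(hh),(310,180,340,235)); print("s red",c[0],c[1],c[2]); gg=green(hh)
    print("s rows",[(y,)+gap(gg,y,325) for y in range(212,236,2)])
    # axis: planes through each camera and red centroid at band height
    zb=zt+.0525; P,e=tri2(wray(f,b[0]),ray(s,c[0])); print("band tri",P,e,"expected z",zb)
    return f,s,g,gg
def tri2(A,B):
    (o1,d1),(o2,d2)=A,B; k=np.linalg.lstsq(np.c_[d1,-d2],o2-o1,rcond=None)[0]
    p,q=o1+k[0]*d1,o2+k[1]*d2; return (p+q)/2,np.linalg.norm(p-q)
E
python3 - <<'E'
from m import *
f,s,g,gg=measure(4)
w=blob(g,(260,130,375,240))
# outer flange: hull points fit on plane z=.1
for F,fn,q in((f,wz,w),(s,onz,blob(gg,(295,200,375,260)))):
    p=np.argwhere(q[3])[:,::-1]; hu=cv2.convexHull(p.astype(np.int32))[:,0]
    cs,_=cv2.findContours(q[3].astype(np.uint8),cv2.RETR_EXTERNAL,cv2.CHAIN_APPROX_NONE); c=max(cs,key=len)[:,0]
    X=np.array([fn(F,a,.1)[:2] for a in c]); 
    from scipy.optimize import least_squares
    r=least_squares(lambda v:np.hypot(*(X-v[:2]).T)-.0435,[.535,-.386],loss="soft_l1",f_scale=.0005); print("flange",r.x)
# hole by wrist: rows through hole above rod
print([(y,)+gap(g,y,316) for y in range(178,206,2)])
E
```

```text
w red [317.24 221.86] 100 ((317.5, 221.5), (9.0, 13.0), 90.0)
w rod rows [(196, 316.5, 30), (199, 316.0, 27), (202, 316.0, 23), (205, 316.5, 16), (208, 317.0, 13), (211, 317.5, 12), (214, 317.5, 12), (217, 317.0, 13), (220, 317.0, 13)]
s red [324.  201.5] 12 ((324.0, 201.5), (3.0, 2.0), 90.0)
s rows [(212, 325.0, 49), (214, 325.0, 49), (216, 324.5, 6), (218, 324.0, 5), (220, 325.0, 1), (222, 325.0, -1), (224, 325.0, -1), (226, 325.0, 11), (228, 325.0, 13), (230, 325.0, 11), (232, 324.5, 2), (234, 325.0, -1)]
band tri [ 0.53489617 -0.38521913  0.17417247] 0.002369307358880393 expected z 0.17844857979267814
flange [ 0.53637096 -0.38496417]
flange [ 0.53139458 -0.38896189]
[(178, 316.0, -1), (180, 316.0, -1), (182, 316.5, 12), (184, 316.0, 21), (186, 316.5, 24), (188, 316.5, 26), (190, 316.5, 28), (192, 316.5, 30), (194, 316.5, 30), (196, 316.5, 30), (198, 316.0, 27), (200, 316.5, 26), (202, 316.0, 23), (204, 316.5, 20)]
```

```bash
python3 -m creep '[[1,[0.02,0.005,0],[0,0,0]],[1,[0,0,0],[0,0,0]],[1,[0,0,-0.1],[0,0,0]],[1,[0,0,-0.2],[0,0,0]],[1,[0,0,-0.2],[0,0,0]],[1,[0,0,-0.1],[0,0,0]],[1,[0,0,0],[0,0,0]],[1,[0,0,0],[0,0,0]]]'
python3 - <<'E'
from workcell import *
import cv2,numpy as np
s=read_state(); f=grab_frame("wrist"); print(s["tool_pos"],s["tcp_rot"]); np.savez("w5.npz",**f,pos=s["tool_pos"],rot=s["tcp_rot"])
g=grab_frame("side");np.savez("side5.npz",**g)
a=cv2.resize(f["image"][130:230,267:367,::-1],(400,400),interpolation=0); b=cv2.resize(g["image"][195:245,300:350,::-1],(400,400),interpolation=0)
cv2.imwrite("pics/m5.png",np.hstack([a,b]))
from m import *
try: measure(5)
except Exception as e: print(e)
E
```

```text
clock: 15.32
tool_pos: [0.5363, -0.385, 0.1778]
tcp_rot: [3.14, -0.001, 0.042]
ft_force: [0.2, 0.4, -0.1]
finger_gap: 0.319
grasp_force: 59.0
[ 0.53631326 -0.38497861  0.1778071 ] [ 3.14037204e+00 -1.15527593e-03  4.22093538e-02]
w red [317.36538462 221.84615385] 104 ((317.5, 221.5), (9.0, 13.0), 90.0)
w rod rows [(196, 317.0, -1), (199, 317.0, -1), (202, 317.0, 17), (205, 316.5, 26), (208, 316.5, 32), (211, 316.0, 35), (214, 316.5, 36), (217, 316.5, 36), (220, 316.0, 35)]
s red [324.66666667 222.25      ] 12 ((324.5, 222.5), (3.0, 3.0), 90.0)
s rows [(212, 325.0, 49), (214, 325.0, 49), (216, 324.5, 6), (218, 325.0, 7), (220, 325.0, 7), (222, 325.0, 7), (224, 325.0, 7), (226, 325.0, 11), (228, 325.0, 13), (230, 324.5, 12), (232, 325.0, -1), (234, 325.0, -1)]
band tri [ 0.53646359 -0.38513855  0.11273035] 0.002291972739172885 expected z 0.11780710309076459
```

View pics/m5.png

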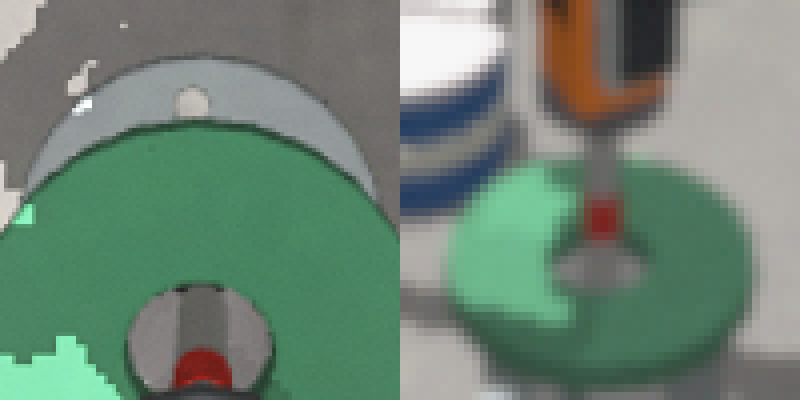

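Both panels show the rod centred in the bore to within about 1 mm, with the red band just above the mouth. I'll make a small trim and then the last descent.

```bash
python3 -m creep '[[1,[0.006,0.005,-0.04],[0,0,0]],[1,[0,0,-0.07],[0,0,0]],[1,[0,0,-0.05],[0,0,0]],[1,[0,0,0],[0,0,0]],[1,[0,0,0],[0,0,0]],[1,[0,0,0],[0,0,0]]]'
python3 - <<'E'
from workcell import *
import cv2,numpy as np
from h import *
s5=dict(np.load("side5.npz"))
def proj(F,X): c=F["R"]@X+F["t"]; return (F["mtx"]@c/c[2])[:2].round(2)
C=-s5["R"].T@s5["t"]; a=np.array([.5363,-.385]); u=C[:2]-a; u/=np.linalg.norm(u)
for z in(.1103,.1178,.1253): print(z,proj(s5,np.r_[a+.005*u,z]))
print("hole",proj(s5,np.array([.5367,-.3848,.1])))
s=read_state(); f=grab_frame("wrist"); g=grab_frame("side"); print(s["tool_pos"],s["tcp_rot"],s["qd"].round(3))
a=cv2.resize(f["image"][130:230,267:367,::-1],(400,400),interpolation=0); b=cv2.resize(g["image"][195:245,300:350,::-1],(400,400),interpolation=0)
cv2.imwrite("pics/m6.png",np.hstack([a,b]))
col=s5["image"][214:230,325]; print(col.tolist()); print(g["image"][214:236,325].tolist())
E
```

```text
clock: 16.18
tool_pos: [0.5367, -0.3843, 0.1612]
tcp_rot: [3.141, -0.0, 0.042]
ft_force: [0.7, 0.4, -0.9]
finger_gap: 0.322
grasp_force: 59.0
0.1103 [325.05 224.74]
0.1178 [325.05 222.28]
0.1253 [325.06 219.79]
hole [325.18 226.45]
[ 0.53671469 -0.38430983  0.16122315] [ 3.14102564e+00 -4.61852025e-04  4.22294993e-02] [-0.    -0.    -0.    -0.     0.001 -0.001]
[[104, 104, 100], [103, 103, 101], [103, 104, 101], [103, 103, 101], [105, 99, 97], [111, 88, 86], [119, 63, 62], [122, 41, 38], [124, 35, 32], [121, 36, 34], [118, 58, 57], [111, 86, 85], [106, 101, 98], [105, 103, 101], [105, 104, 101], [105, 104, 102]]
[[123, 75, 50], [89, 69, 62], [71, 68, 69], [82, 83, 82], [96, 96, 94], [103, 103, 100], [104, 104, 102], [104, 104, 102], [104, 104, 101], [105, 104, 101], [109, 97, 94], [119, 71, 69], [125, 44, 43], [125, 34, 32], [124, 38, 33], [121, 55, 54], [110, 85, 80], [88, 100, 87], [71, 104, 85], [65, 104, 82], [67, 108, 85], [68, 109, 86]]
```

View pics/m6.png

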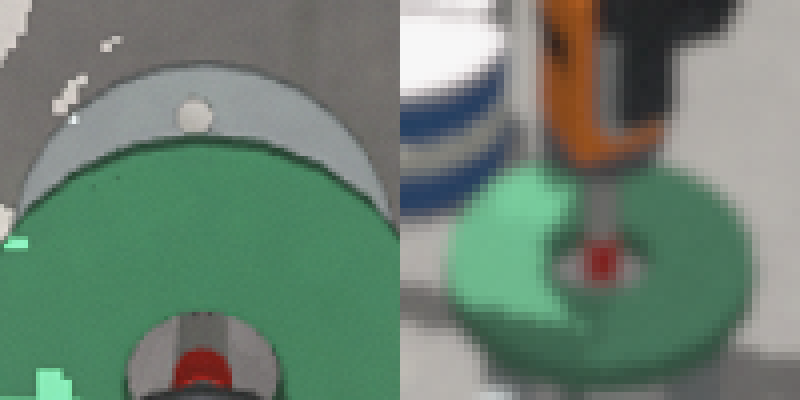

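The rod is centred in both views and the band is at the mouth. The side camera's row for the hole differs by about 1.3 px from what the kinematics predict, which is about 4 mm in height. To settle it, I'll check the camera's bias on the band while the probe was still in the rack, where its height is known.

```bash
python3 - <<'E'
from h import *
from m import hs,red
def proj(F,X): c=F["R"]@X+F["t"]; return (F["mtx"]@c/c[2])[:2].round(2)
F=dict(np.load("side0.npz")); C=-F["R"].T@F["t"]; a=np.array([.5312,-.0375]); u=C[:2]-a; u/=np.linalg.norm(u)
for z in(.055,.0625,.07,.105,.11): print(z,proj(F,np.r_[a+(.005 if z<.1 else .018)*u,z]))
p=proj(F,np.r_[a+.005*u,.0625]).round().astype(int)
im=F["image"].astype(int); x0,y0=p-[6,8]
k=im[...,0]-im[...,1]; print(p,"\n",k[y0:y0+17,x0:x0+13])
h=hs(F); o=(h[...,0]<18)&(h[...,1]>150)&(h[...,2]>80); b=np.argwhere(o[110:160,255:290])+[110,255]; print("orange",b.min(0),b.max(0))
D=u*.014
for z in(.110,.168): print("head front",z,proj(F,np.r_[a+D,z]),"back",proj(F,np.r_[a-D,z]))
E
```

```text
0.055 [275.81 162.5 ]
0.0625 [275.63 160.35]
0.07 [275.44 158.17]
0.105 [274.78 150.41]
0.11 [274.65 148.89]
[276 160] 
 [[ 2  1  2  2  2  2  3  2  1  2  2  1  1]
 [ 1  1  0  0  1  2  1  3  3  1  1  1  0]
 [ 1  1  0  0  0  1  2  1  1  1  1  0  1]
 [ 2  0  0  0  0  1  0  1  1  0  0  1  2]
 [ 0  0  0  0  0  2  1  2  1 -1  2  3  3]
 [ 0  0  0  0  0  5  9 11  4  3  3  3  3]
 [ 2  0  0  0  8 25 38 29 10  4  4  4  3]
 [ 2  2  1  5 23 52 63 42 12  5  3  4  4]
 [ 3  3  2  7 30 65 74 45 15  4  3  4  3]
 [ 4  3  2  5 24 57 70 45 13  4  3  4  4]
 [ 6  4  2  2 13 36 44 28  8  3  4  4  3]
 [ 3  3  2  2  5 14 16  9  3  2  3  3  4]
 [ 4  4  1  1  2  2  2  2  2  1  3  3  4]
 [ 4  3  3  1  0  0  0 -1  0  1  2  3  5]
 [ 4  3  2  2  0  1  0  1  0  0  1  2  3]
 [ 4  4  3  1  0  2  1  0  0  0 -1  0  2]
 [ 3  2  2  1  1  0  0  0  0  0  0 -1 -1]]
orange [126 267] [147 279]
head front 0.11 [274.58 148.09] back [274.12 142.61]
head front 0.168 [273.04 129.95] back [272.58 124.61]
```

```bash
python3 - <<'E'
from h import *
from m import hs,red,green
def pts(F,m,w=False):
    y,x=np.nonzero(m&(F["z_map"]>0)); o=[]
    for u,v in zip(x,y):
        if w:
            c,d=wray(F,(u,v)); ax=Ro.from_euler("xyz",F["rot"]).as_matrix()@F["hand_eye"][:3,2]; o.append(c+d*F["z_map"][v,u]/(d@ax))
        else: c,d=ray(F,(u,v)); o.append(c+d*F["z_map"][v,u])
    return np.array(o)
for n in(5,):
    s=dict(np.load(f"side{n}.npz")); g=blob(green(hs(s)),(295,200,375,260))[3]; P=pts(s,cv2.erode(g.astype(np.uint8),np.ones((3,3)))>0)
    P=P[P[:,2]>.085]; print("side flange z",np.percentile(P[:,2],[10,50,90]),len(P)); 
    k=s["image"].astype(int); k=(k[...,0]-k[...,1])>60; m=np.zeros_like(k); m[215:230,318:332]=k[215:230,318:332]; Q=pts(s,m); print("side band",np.median(Q,0),len(Q))
f=dict(np.load("w5.npz")); P=pts(f,blob(green(hs(f)),(260,130,375,225))[3],1); print("wrist flange z",np.percentile(P[:,2],[10,50,90]))
s=dict(np.load("side3.npz")); im=hs(s); g=green(im); g[:200]=0
col=[im[y,325].tolist() for y in range(210,248)]; print(col)
def proj(F,X): c=F["R"]@X+F["t"]; return (F["mtx"]@c/c[2])[:2].round(2)
C=-s["R"].T@s["t"]; a=np.array([.5367,-.3845]); u=C[:2]-a; u/=np.linalg.norm(u)
for r in(-.044,-.014,.014,.044): print(r,proj(s,np.r_[a+r*u,.1]))
E
```

```text
side flange z [0.097882   0.09953191 0.1010374 ] 500
side band [ 0.53465176 -0.38860648  0.11755379] 9
wrist flange z [0.09884945 0.09978408 0.10064826]
[[17, 14, 169], [15, 12, 168], [17, 11, 166], [51, 15, 169], [70, 58, 181], [72, 93, 189], [73, 103, 190], [73, 105, 190], [72, 104, 189], [73, 104, 189], [72, 103, 190], [73, 105, 182], [72, 106, 156], [73, 100, 115], [73, 88, 87], [71, 44, 92], [68, 9, 112], [10, 6, 125], [0, 10, 128], [0, 6, 127], [63, 17, 134], [71, 69, 163], [73, 98, 182], [73, 105, 187], [73, 105, 187], [73, 104, 187], [73, 104, 188], [73, 105, 187], [73, 104, 188], [73, 104, 181], [73, 104, 157], [73, 99, 116], [72, 88, 87], [71, 46, 88], [60, 7, 106], [0, 4, 122], [0, 8, 126], [0, 6, 125]]
-0.044 [325.14 213.35]
-0.014 [325.13 222.13]
0.014 [325.12 230.69]
0.044 [325.11 240.28]
```

The hole's true rims (rows 221.9 and 230.6) match the projection. The apparent offset was only the bore's green inner wall, so the kinematic height stands. The band centre is 1.2 mm high, so I'll trim that, settle and check that nothing else moved.

```bash
python3 -m creep '[[1,[0,-0.002,-0.012],[0,0,0]],[1,[0,0,0],[0,0,0]],[1,[0,0,0],[0,0,0]],[1,[0,0,0],[0,0,0]],[1,[0,0,0],[0,0,0]],[1,[0,0,0],[0,0,0]]]'
python3 - <<'E'
from workcell import *
s=read_state(); print(s["tool_pos"],s["tcp_rot"],abs(s["qd"]).max(),s["ft_force"],s["grasp_force"])
if abs(s["tool_pos"][2]-.160)<.002 and abs(s["qd"]).max()<.01: print(finish_job())
E
```

```text
clock: 17.02
tool_pos: [0.5366, -0.3844, 0.1597]
tcp_rot: [3.141, -0.0, 0.042]
ft_force: [0.9, 0.2, -1.2]
finger_gap: 0.32
grasp_force: 59.0
[ 0.53658691 -0.38439955  0.15966664] [ 3.14146821e+00 -3.24482373e-05  4.21938066e-02] 0.0010796001613650329 [ 0.90664102  0.15064776 -1.1616689 ] 58.961405754089355
the job is handed in; nothing more can be done
None
```

The job is handed in at 17 s: the canister stands upright on the bench midway between stand and rack, and the gripper holds the probe still and upright, with its rod centred in the bore to about 1 mm and the red band at the mouth; I took no final picture of the bystanders, but no move went near them.

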